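# Close a canister with its click-stop cap

### The job

Take the winged cap from the bench, set it on the neck of the canister so that it drops fully down over the drive bar, and turn it clockwise until it clicks once; stop there, as a second click is too much. Press only lightly, because the neck is sprung, then let go and leave the cap tight and everything else on the bench where it is.

Things in the scene. Friction and masses are not known exactly. Their poses are not given: they have to be found in the camera images.
- cap: The winged cap, loose: white plastic, round, 66 mm across, 62 mm high, an upright wing on its top. Origin: centre of its open underside, z up. Skirt from 0 to 24 mm (54 mm inside), flat disc with its top at 30 mm, wing above. Mass about 0.2 kg.
- wing (a point): On the cap's axis, 53 mm above its origin: where to grip the wing. The wing reaches from 30 to 62 mm above the origin, 46 mm long along the cap's x axis, 14 mm thick along its y axis. Cap's axes. Wing and slot are alike after a half turn.
- slot (a point): Middle of the mouth of the slot under the cap, 14 mm above the cap's origin. The slot lies in a steel insert inside the skirt, along the cap's x axis (in line with the wing) until the cap clicks; 10 mm wide, 26 mm long and open at its ends, 10 mm deep.
- canister: The metal canister, fixed, upright: 116 mm across, base 140 mm across, shoulder 120 mm above the bench, two steel lugs on its sides along its x axis. Origin: centre of its underside, z up. A steel neck 50 mm across stands 28 mm above the shoulder; the cap's skirt goes over it with 2 mm play all round.
- neck_rim (a point): Centre of the neck's top at rest, 148 mm above the bench, with the canister's axes; foot of the brass drive bar. Cap fully down: its origin is 14 mm below this. Cap riding on top of the bar: 8 mm higher, the skirt already 6 mm over the neck.
- neck (a joint): How far the sprung neck is pressed down, m: about 0 at rest, end of travel 0.009. The spring takes about 2.5 N per mm; 0.005 (about 12 N) is pressing too hard. Once the cap is down, a light press (1 to 4 N) helps to keep it down.
- lockbar (a joint): Drive bar across the neck's top (30 mm long, 8 mm wide, 8 mm high), rad: grows clockwise from above, 1.2 is home at a hard stop; starts at 0.3 to 0.6. Turns at 0.09 N m and stays; the kick of a click may turn it back by about 0.1. Its direction is not measured (see or feel): at the start within 40 degrees either side of the canister's x axis.
- insert (a joint): Click clutch in the cap: slip of the shell clockwise over the insert, rad; 0 until the bar is home. Turned on, the torque rises to about 0.2 N m, gives way at 0.2 rad (the click: it drops and pulls onward), rests at 0.4 rad. A second click comes at 0.6 rad. Turning back turns the bar back, not the clutch.
- plain_lid: Bystander: a plain round white lid 66 mm across with a small round knob and no wing, 35 mm high. Origin: centre of its underside.
- tape_roll: Bystander: a roll of paper tape 72 mm across, 25 mm high, lying flat. Origin: centre of its underside.
- jar: Bystander: a small white jar 56 mm across, 75 mm high. Origin: centre of its underside.
- bottle: Bystander: a white bottle 68 mm across, 160 mm high. Origin: centre of its underside.
- carton_a: Bystander: a cardboard carton 70 x 110 x 45 mm. Origin: centre of its underside.
- carton_b: Bystander: a white carton 90 x 60 x 35 mm. Origin: centre of its underside.
- dish: Bystander: a steel bowl 110 mm across, 40 mm high. Origin: centre of its underside.
- screwdriver: Bystander: a black-handled screwdriver lying on the bench. Origin: in its middle part.
Things that resemble listed ones, but are neither listed nor needed, are in the scene too. What is shaped like the cap but red is not meant. What is shaped like the canister but green is not meant.

How it is judged:
By the outcome, as a careful person would: the job done as asked, in the order asked, and still so for the second after the job is handed in, with the robot touching nothing.
It also fails if it takes over 72 s, if anything falls off the work surface, if the arm or the gripper's body presses on something with over 40 N, if the wrist force passes 120 N, or if a joint passes its speed limit or range.

### The arm

A 6-joint arm with a two-finger parallel gripper is mounted at the origin on the work surface. World frame = base frame: x ahead of the robot, y to its left, z up, the work surface at z = 0. Lengths are in mm, angles in rad, forces in N, time in s.
With the tool pointing down it reaches from about 300 to 1000 mm from the base axis. Payload 5.1 kg.
Tool frame: the origin (TCP) lies on the centre line of the jaws, within the pads' length; the fingertips stand arm.tip_reach ahead of it and the grasp point (between the pads) is the TCP (arm.tip_reach is the distance from the TCP to the fingertips, in mm); z points along the fingers, x is the direction in which the jaws open and shut, and the axes are right-handed (so a half turn about z gives the same grasp; the last joint's range is limited). The gripper opens to 95 mm and grips with 3 to 60 N. Pads are 20 mm wide; open, the fingers measure 119 mm over their backs; the gripper's body (75 mm by 180 mm) begins 59 mm behind the grasp point.
Start: joints at [1.139, 0.124, 1.65, -0, 1.367, -0.083], TCP at [222.171, 610.839, 233.656] pointing down, gripper open.
Joint ranges: [-2.61, 2.61], [-1.02, 2.33], [0.03, 2.71], [-1.35, 4.49], [0.32, 2.68], [-2.91, 2.91]. Speed limits (rad/s): [2.57, 2.57, 3.14, 3.14, 3.14, 3.14].

### API

Orientations are given as a rotation vector (axis times angle).
In Python, from cell import arm gives the robot as it stands. The module is installed in compiled form; this text tells all that it offers.
- The arm moves only by the shell command python3 -m handwheel 'ROWS' [FORCE]. ROWS is JSON, a list of rows, each a list of 3 entries, a list of its own where there are three numbers: the turn, a rotation vector about the tool's x, y, z in units of 5 degrees (1.0 is 5 degrees), then the shift along the tool's x, y, z in m, then the gripper's target within -1 to 1 (fully open at 1, half-way at 0, shut at -1). In form: [[[rx, ry, rz], [dx, dy, dz], gripper], ...]. A call has exactly 5 rows; each row is the pose to reach, as a shift and turn from the pose measured when the call began, along the tool's axes at that moment; what a row does not reach only later rows make up. A row lasts 1/12 s, in which the tool goes at most 41.7 mm and 7.16 degrees, less where a joint would pass 70% of its speed; a pose out of reach is approached as far as the arm can. A call with a gripper value outside its range is refused whole. The fingers move at their own pace and stop on an object; FORCE is the grip in N (left out, the last holds). Time passes only in rows, so rows that repeat a pose let the fingers close, or fill a call up. It gives the time, the measured TCP pose, the force and the opening at its end, in the units of the state.
- arm.observe(): the state, without advancing time (a new reading comes with each control period).
- arm.get_image(name): name is "side" or "top"; returns a dict with "frame" (420x560x3 uint8, red, green, blue), "depth" (420x560 float32, mm along the optical axis (not along the pixel's ray), 0 where there is no reading), "mtx" (3x3 intrinsics, pixels), "extrinsics" (4x4, takes a point from camera to world coordinates). Camera axes: x right, y down, z forward; pixel columns grow to the right and rows downward; lengths in mm; the calibration is good to about 2 mm. A picture is of the moment at which its call begins.
- arm.job_done(): hands the job in, once; it reports no verdict.
The state is a dict: "clock": time; "joints": joint angles; "qvel": joint speeds; "joint_torque": joint torques, N m; "tcp_pos": TCP position; "ee_rot": TCP orientation; "contact_force": force on the tool from outside, world axes, zero at the start; "ft_torque": the same for the moment, N m; "opening": finger opening in mm.
Only numpy, scipy, OpenCV 4.12 (cv2) and the standard library are available. Lean on these libraries where they do the work, as an engineer would, in place of code of your own. Each camera call takes 0.05 s, during which the arm holds its last target.

## Working session

There is one attempt and no reset: what is moved stays moved. The work goes in short steps, Python scripts to look and compute and a shell command to move; the robot and the scene stay as the last step left them, time stands still between calls to the robot, and variables do not carry over. Pictures are saved under pics/ and viewed, and the job is handed in when it is done.

```bash
mkdir -p pics; ls; python3 - <<'E'
from cell import arm
import cv2,numpy as np
print(arm.observe(), arm.tip_reach)
for n in("top","side"):
    d=arm.get_image(n)
    cv2.imwrite(f"pics/{n}0.png",d["frame"][:,:,::-1]); np.savez(f"{n}0.npz",**d)
    print(d["mtx"],d["extrinsics"])
E
```

```text
pics
{'clock': 0.0, 'joints': array([ 1.13940516e+00,  1.24489377e-01,  1.65168820e+00, -1.02342314e-05,
        1.36748614e+00, -8.25822989e-02]), 'qvel': array([-0.00013168, -0.00029269, -0.00053799,  0.00111843,  0.00157082,
        0.00074697]), 'joint_torque': array([-4.83282965e-04, -4.17645943e+01, -3.59910858e+01,  7.72454822e-02,
        4.95412492e-02, -2.04247785e-04]), 'tcp_pos': array([221.91972261, 610.2953475 , 232.3887932 ]), 'ee_rot': array([ 2.57234526,  1.80167215, -0.00280063]), 'contact_force': array([-0.00913167, -0.32920981,  0.23447028]), 'ft_torque': array([ 0.05962428, -0.02495975,  0.03050979]), 'opening': 94.94915382493092} 19.0
[[422.76156249   0.         278.40881911]
 [  0.         422.76156249 209.61328991]
 [  0.           0.           1.        ]] [[ 1.93003903e-02 -9.92670377e-01  1.19302207e-01  3.83897636e+02]
 [-9.99700183e-01 -1.73620283e-02  1.72656705e-02 -2.07645863e+01]
 [-1.50677913e-02 -1.19599673e-01 -9.92707852e-01  1.19622484e+03]
 [ 0.00000000e+00  0.00000000e+00  0.00000000e+00  1.00000000e+00]]
[[439.97404281   0.         278.92895497]
 [  0.         439.97404281 214.2368909 ]
 [  0.           0.           1.        ]] [[ 9.99512979e-01 -5.63799525e-04  3.12007479e-02  4.79102901e+02]
 [-2.36107771e-02 -6.67418227e-01  7.44308701e-01 -8.78862100e+02]
 [ 2.04043069e-02 -7.44682881e-01 -6.67106492e-01  8.89002829e+02]
 [ 0.00000000e+00  0.00000000e+00  0.00000000e+00  1.00000000e+00]]
```

View pics/top0.png

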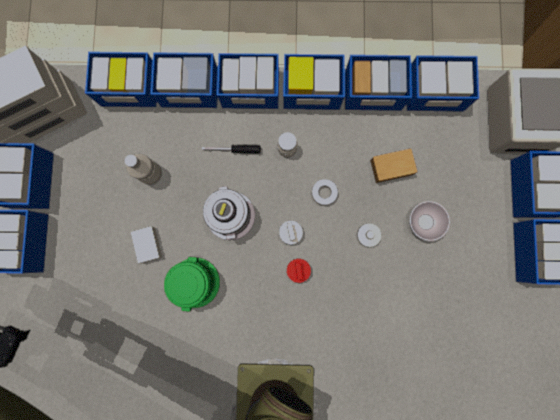

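View pics/side0.png

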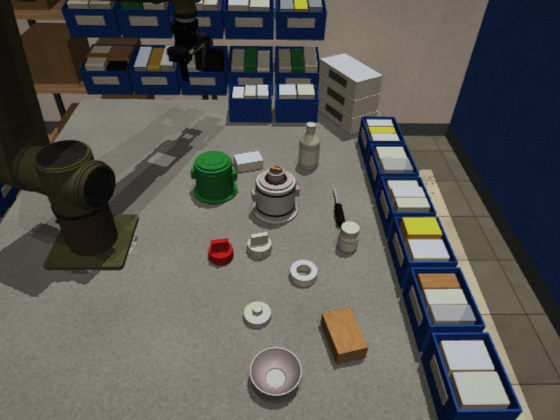

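Top view candidates for the cap are white winged (291,233), red winged (298,270, not meant), plain lid (369,236) and jar lid (287,144). For the canister they are metal (226,212) and green (192,284, not meant). I choose the white winged cap and the metal canister, and check both in a crop.

```bash
python3 - <<'E'
import cv2,numpy as np
t=cv2.imread("pics/top0.png");s=cv2.imread("pics/side0.png")
a=cv2.resize(t[175:255,190:320],None,fx=6,fy=6,interpolation=cv2.INTER_CUBIC);cv2.imwrite("pics/topc.png",a)
a=cv2.resize(s[155:265,205:325],None,fx=5,fy=5,interpolation=cv2.INTER_CUBIC);cv2.imwrite("pics/sidec.png",a)
E
```

```text
(no output)
```

View pics/topc.png

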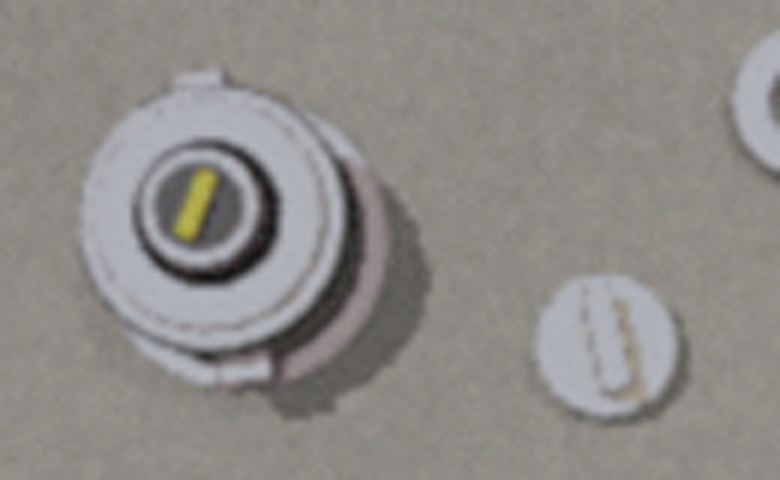

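View pics/sidec.png

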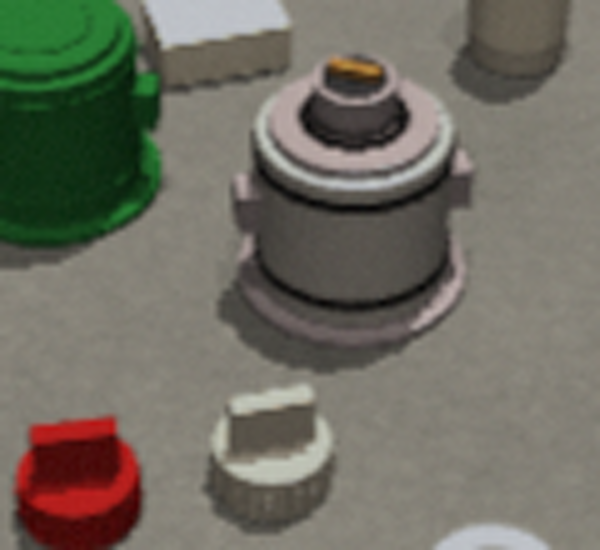

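The crop shows the white winged cap (full-image about (291,233)) with its wing roughly along image rows, and the metal canister with the yellow bar at about (222,209).

```bash
cat > h.py <<'E'
import cv2,numpy as np
def pts(d):
    """world xyz for every pixel from depth"""
    h,w=d["depth"].shape; v,u=np.mgrid[:h,:w].astype(float); K=d["mtx"]; z=d["depth"]
    P=np.stack([(u-K[0,2])/K[0,0]*z,(v-K[1,2])/K[1,1]*z,z],-1)
    E=d["extrinsics"]; return P@E[:3,:3].T+E[:3,3]
def cast(d,uv,h):
    uv=np.atleast_2d(uv).astype(float);K=d["mtx"];E=d["extrinsics"]
    r=np.c_[(uv[:,0]-K[0,2])/K[0,0],(uv[:,1]-K[1,2])/K[1,1],np.ones(len(uv))]@E[:3,:3].T
    t=(h-E[2,3])/r[:,2]; return E[:3,3]+r*t[:,None]
def axis(X):
    X=X[:,:2];c=X.mean(0);w,V=np.linalg.eigh(np.cov((X-c).T));a=V[:,1]
    return (cv2.minAreaRect(X.astype(np.float32))), c, np.degrees(np.arctan2(a[1],a[0]))%180
def circ(X):
    A=np.c_[2*X[:,:2],np.ones(len(X))];s=np.linalg.lstsq(A,(X[:,:2]**2).sum(1),rcond=None)[0]
    return s[:2],np.sqrt(s[2]+s[:2]@s[:2])
E
python3 - <<'E'
from h import *
np.set_printoptions(precision=1,suppress=True)
for n,bb,cb in(("top",(195,250,180,245),(275,310,215,250)),("side",(245,305,155,225),(240,280,225,262))):
    d=dict(np.load(n+"0.npz"));P=pts(d);f=d["frame"];hsv=cv2.cvtColor(f,cv2.COLOR_RGB2HSV)
    h,w=P.shape[:2];v,u=np.mgrid[:h,:w]
    inb=lambda b:(u>=b[0])&(u<b[1])&(v>=b[2])&(v<b[3])&(d["depth"]>0)
    y=inb(bb)&(hsv[...,1]>120)&(hsv[...,0]>8)&(hsv[...,0]<40)&(P[...,2]>130)
    uv=np.c_[u[y],v[y]]; print(n,"bar",len(uv),"z",np.median(P[y],0),axis(cast(d,uv,156)))
    # neck rim: gray pixels above z 138
    m=inb(bb)&(P[...,2]>140);X=P[m]
    cs,_=cv2.findContours(m.astype(np.uint8),cv2.RETR_EXTERNAL,cv2.CHAIN_APPROX_NONE)
    c=max(cs,key=cv2.contourArea)[:,0]
    print(" neck",m.sum(),X[:,2].min(),X[:,2].max(),np.median(X[:,2]),circ(cast(d,c,148)),"pts mean",X.mean(0))
    m=inb(bb)&(P[...,2]>113)&(P[...,2]<127);X=P[m];print(" shoulder",m.sum(),X.mean(0),cv2.minEnclosingCircle(X[:,:2].astype(np.float32)))
    m=inb(cb)&(P[...,2]>54);X=P[m];print(" wing",m.sum(),np.median(X[:,2]),axis(cast(d,np.c_[u[m],v[m]],62)),axis(X))
    m=inb(cb)&(P[...,2]>22);cs,_=cv2.findContours(m.astype(np.uint8),cv2.RETR_EXTERNAL,cv2.CHAIN_APPROX_NONE)
    c=max(cs,key=cv2.contourArea)[:,0];print(" disc",circ(cast(d,c,30)));
    m=inb(cb)&(P[...,2]>22)&(P[...,2]<38);print("  discpts",P[m].mean(0), cv2.minEnclosingCircle(P[m][:,:2].astype(np.float32)))
E
```

```text
top bar 37 z [507.9 137.3 155.9] (((508.2695617675781, 136.8812255859375), (8.373311042785645, 27.657699584960938), 70.16297912597656), array([508. , 136.6]), np.float64(160.56000488495806))
 neck 306 141.45068032815016 158.9061032600921 149.09805346953794 (array([508.8, 136.5]), np.float64(23.719201692302537)) pts mean [508.6 136.3 149.6]
 shoulder 960 [507.5 135.1 119.4] ((509.32916259765625, 136.10528564453125), 56.705501556396484)
 wing 89 62.03361140515494 (((462.8514709472656, -35.228973388671875), (45.433780670166016, 13.713663101196289), 13.382654190063477), array([462.9, -35.2]), np.float64(13.47628388895916)) (((462.9806213378906, -35.24239730834961), (45.52189254760742, 13.718490600585938), 13.512810707092285), array([462.9, -35.2]), np.float64(13.45612119338395))
 disc (array([462.8, -35.3]), np.float64(31.688308129418))
  discpts [462.2 -35.3  29.7] ((462.9438781738281, -35.455745697021484), 33.354827880859375)
side bar 35 z [509.6 134.2 154.9] (((509.6314392089844, 132.56546020507812), (28.21573257446289, 14.362428665161133), 0.24878700077533722), array([508.7, 132.5]), np.float64(163.96755094849146))
 neck 172 140.37718603899737 158.73236782952927 148.08000045837503 (array([507.3, 129.8]), np.float64(25.818674153852808)) pts mean [507.2 128.9 148.6]
 shoulder 437 [506.9 118.4 119.3] ((507.4964599609375, 131.4351806640625), 55.02518844604492)
 wing 91 60.782016587823364 (((460.95758056640625, -41.47677230834961), (45.774658203125, 21.00210952758789), 13.316123008728027), array([461.2, -40.7]), np.float64(14.389660113339232)) (((460.96282958984375, -38.029273986816406), (45.86895751953125, 16.674598693847656), 16.221128463745117), array([461.2, -39. ]), np.float64(13.556342284998664))
 disc (array([461.9, -36. ]), np.float64(36.209805280788586))
  discpts [462.1 -50.9  29.5] ((461.1423034667969, -39.30328369140625), 33.567012786865234)
```

```bash
cat > g.py <<'E'
import sys,numpy as np
from scipy.spatial.transform import Rotation as R
from cell import arm
np.set_printoptions(precision=4,suppress=True)
def st():
    o=arm.observe();T=R.from_rotvec(o["ee_rot"]).as_matrix()
    print("t %.2f tcp %s yaw %.2f tilt %.2f F %s M %s open %.1f q6 %.2f"%(o["clock"],o["tcp_pos"].round(1),np.degrees(np.arctan2(T[1,0],T[0,0])),np.degrees(np.arccos(-T[2,2])),o["contact_force"].round(2),o["ft_torque"].round(3),o["opening"],o["joints"][5]))
    return o,T
def goal(x,y,z,th):
    o,T=st();th=np.radians(th);c,s=np.cos(th),np.sin(th)
    G=np.array([[c,s,0],[s,-c,0],[0,0,-1]])
    print("shift m",T.T@(np.array([x,y,z])-o["tcp_pos"])/1000,"turn(5deg)",np.degrees(R.from_matrix(T.T@G).as_rotvec())/5)
if __name__=="__main__":
    a=[float(v) for v in sys.argv[1:]]
    goal(*a) if a else st()
E
python3 g.py 462.5 -35.5 200 103.5
```

```text
t 0.10 tcp [221.9 610.3 232.5] yaw 70.02 tilt 0.11 F [-0.2   0.4   0.64] M [-0.022  0.002  0.   ] open 95.3 q6 -0.08
shift m [-0.5247  0.4468  0.0334] turn(5deg) [-0.008   0.0209 -6.6969]
```

```bash
python3 -m handwheel '[[[0,0,0],[-0.029,0.0247,0],0.2],[[0,0,0],[-0.058,0.0494,0],0],[[0,0,0],[-0.087,0.0741,0],0],[[0,0,0],[-0.116,0.0988,0],0],[[0,0,0],[-0.145,0.1235,0],0]]' 10
python3 -m handwheel '[[[0,0,0],[-0.029,0.0247,0],0],[[0,0,0],[-0.058,0.0494,0],0],[[0,0,0],[-0.087,0.0741,0],0],[[0,0,0],[-0.116,0.0988,0],0],[[0,0,0],[-0.145,0.1235,0],0]]'
python3 -m handwheel '[[[0,0,0],[-0.029,0.0247,0],0],[[0,0,0],[-0.058,0.0494,0],0],[[0,0,0],[-0.087,0.0741,0],0],[[0,0,0],[-0.116,0.0988,0],0],[[0,0,0],[-0.145,0.1235,0],0]]'
python3 g.py 462.5 -35.5 160 103.5
```

```text
clock: 0.52
tcp_pos: [288.4, 430.1, 232.0]
ee_rot: [2.571, 1.802, -0.004]
contact_force: [1.1, -0.2, -0.1]
opening: 67.4
clock: 0.93
tcp_pos: [355.0, 249.8, 232.0]
ee_rot: [2.571, 1.803, -0.004]
contact_force: [0.8, -0.2, 0.4]
opening: 48.0
clock: 1.35
tcp_pos: [421.7, 69.6, 232.2]
ee_rot: [2.571, 1.803, -0.004]
contact_force: [0.1, 0.6, 0.5]
opening: 47.6
t 1.35 tcp [421.7  69.6 232.2] yaw 70.09 tilt 0.17 F [0.09 0.64 0.54] M [-0.018 -0.069 -0.016] open 47.6 q6 -1.18
shift m [-0.0847  0.0742  0.0724] turn(5deg) [-0.013   0.0316 -6.6823]
```

```bash
python3 -m handwheel '[[[0,0,-1.34],[-0.017,0.0148,0.0145],0],[[0,0,-2.68],[-0.034,0.0297,0.029],0],[[0,0,-4.02],[-0.051,0.0445,0.0435],0],[[0,0,-5.36],[-0.068,0.0594,0.058],0],[[0,0.03,-6.68],[-0.0847,0.0742,0.0724],0]]'
python3 -m handwheel '[[[0,0,0],[0,0,0],0],[[0,0,0],[0,0,0],0],[[0,0,0],[0,0,0],0],[[0,0,0],[0,0,0],0],[[0,0,0],[0,0,0],0]]'
python3 g.py 462.5 -35.5 53 103.5
python3 - <<'E'
from cell import arm
import cv2
for n,b in(("top",(170,270,190,330)),("side",(150,270,190,330))):
    f=arm.get_image(n)["frame"][b[0]:b[1],b[2]:b[3],::-1]
    cv2.imwrite(f"pics/{n}1.png",cv2.resize(f,None,fx=4,fy=4,interpolation=cv2.INTER_CUBIC))
E
```

```text
clock: 1.77
tcp_pos: [462.4, -36.7, 159.0]
ee_rot: [-1.938, -2.471, 0.001]
contact_force: [-0.9, 0.7, 0.6]
opening: 47.5
clock: 2.18
tcp_pos: [462.6, -36.0, 159.9]
ee_rot: [1.938, 2.473, 0.0]
contact_force: [-0.5, 0.0, -1.0]
opening: 47.9
t 2.18 tcp [462.6 -36.  159.9] yaw 103.83 tilt 0.01 F [-0.46  0.04 -1.  ] M [ 0.085  0.039 -0.039] open 47.9 q6 -2.01
shift m [ 0.0005 -0.      0.1069] turn(5deg) [0.001  0.001  0.0662]
```

View pics/side1.png

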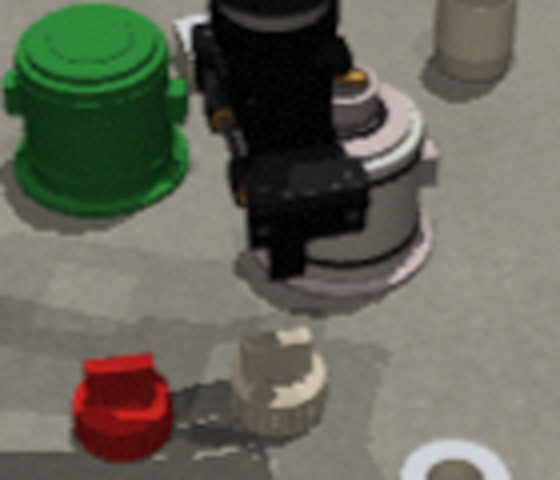

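The picture shows the gripper hanging right above the white cap (crop about (280,380)), clear of the canister, so I descend.

```bash
python3 -m handwheel '[[[0,0,0],[0,0,0.022],0],[[0,0,0],[0,0,0.044],0],[[0,0,0],[0,0,0.066],0],[[0,0,0],[0,0,0.088],0],[[0,0,0],[0,0,0.1],0]]'
python3 -m handwheel '[[[0,0,0],[0,0,0.003],0],[[0,0,0],[0,0,0.006],0],[[0,0,0],[0,0,0.006],0],[[0,0,0],[0,0,0.006],0],[[0,0,0],[0,0,0.006],0]]'
python3 g.py 462.5 -35.5 53 103.5
```

```text
clock: 2.7
tcp_pos: [461.2, -35.3, 57.6]
ee_rot: [-1.935, -2.472, 0.002]
contact_force: [-0.4, -0.2, -0.3]
opening: 47.5
clock: 3.12
tcp_pos: [462.3, -35.4, 52.9]
ee_rot: [-1.937, -2.473, 0.0]
contact_force: [0.1, -0.4, -0.0]
opening: 47.7
t 3.12 tcp [462.3 -35.4  52.9] yaw 103.88 tilt 0.01 F [ 0.14 -0.38 -0.04] M [ 0.042  0.022 -0.046] open 47.7 q6 -2.01
shift m [-0.0001  0.0002 -0.0001] turn(5deg) [-0.0022  0.      0.0761]
```

```bash
python3 -m handwheel '[[[0,0,0],[0,0,0],-1],[[0,0,0],[0,0,0],-1],[[0,0,0],[0,0,0],-1],[[0,0,0],[0,0,0],-1],[[0,0,0],[0,0,0],-1]]' 40
python3 -m handwheel '[[[0,0,0],[0,0,0],-1],[[0,0,0],[0,0,0],-1],[[0,0,0],[0,0,0],-1],[[0,0,0],[0,0,0],-1],[[0,0,0],[0,0,0],-1]]'
python3 -m handwheel '[[[0,0,0],[0,0,-0.03],-1],[[0,0,0],[0,0,-0.06],-1],[[0,0,0],[0,0,-0.095],-1],[[0,0,0],[0,0,-0.13],-1],[[0,0,0],[0,0,-0.16],-1]]'
python3 g.py 508.5 136 240 71
```

```text
clock: 3.53
tcp_pos: [462.3, -35.5, 53.0]
ee_rot: [1.937, 2.473, -0.0]
contact_force: [-0.9, -0.6, -0.5]
opening: 19.2
clock: 3.95
tcp_pos: [462.2, -35.4, 53.0]
ee_rot: [-1.937, -2.473, 0.0]
contact_force: [0.2, 0.7, 1.0]
opening: 13.9
clock: 4.37
tcp_pos: [462.1, -35.5, 214.8]
ee_rot: [1.937, 2.473, 0.0]
contact_force: [-0.3, -0.5, -2.2]
opening: 13.8
t 4.37 tcp [462.1 -35.5 214.8] yaw 103.88 tilt 0.03 F [-0.26 -0.52 -2.21] M [ 0.024 -0.041 -0.009] open 13.8 q6 -2.01
shift m [ 0.1553  0.0861 -0.0252] turn(5deg) [0.0052 0.0027 6.5753]
```

```bash
python3 - <<'E'
from h import *
for n,b in(("top",(205,238,192,226)),("side",(255,295,158,190))):
    d=dict(np.load(n+"0.npz"));f=d["frame"].astype(float)
    s=np.clip((f[...,0]+f[...,1])/2-f[...,2],0,None)[b[2]:b[3],b[0]:b[1]]
    s=s-np.median(s)-8; s=np.clip(s,0,None)
    v,u=np.mgrid[b[2]:b[3],b[0]:b[1]]
    X=cast(d,np.c_[u.ravel(),v.ravel()],156)[:,:2];w=s.ravel()
    near=np.hypot(*(X-X[np.argmax(w)]).T)<28; w=w*near
    c=(X*w[:,None]).sum(0)/w.sum();C=np.cov((X-c).T,aweights=w);e,V=np.linalg.eigh(C)
    print(n,c,np.sqrt(12*e),np.degrees(np.arctan2(V[1,1],V[0,1]))%180)
    S=cv2.resize(s.astype(np.float32),None,fx=8,fy=8,interpolation=cv2.INTER_CUBIC)
    for th in(.35,.5,.65):
        m=(S>th*S.max()).astype(np.uint8);cs,_=cv2.findContours(m,0,cv2.CHAIN_APPROX_NONE);q=max(cs,key=cv2.contourArea)[:,0]/8.+[b[0]-.5+.0625,b[2]-.5+.0625]
        r=cv2.minAreaRect(cast(d,q,156)[:,:2].astype(np.float32));print(th,r)
# canister lugs / shoulder edge
d=dict(np.load("top0.npz"));P=pts(d);h,w=P.shape[:2];v,u=np.mgrid[:h,:w]
m=(P[...,2]>60)&(np.hypot(P[...,0]-508.5,P[...,1]-136)<85)
r=np.hypot(P[...,0]-508.5,P[...,1]-136);q=m&(r>60)
print(P[q].round(0))
E
python3 -m handwheel '[[[0,0,1.3],[0.031,0.0172,-0.005],-1],[[0,0,2.6],[0.062,0.0344,-0.01],-1],[[0,0,3.9],[0.093,0.0516,-0.015],-1],[[0,0,5.2],[0.124,0.0688,-0.02],-1],[[0,0,6.57],[0.1553,0.0861,-0.025],-1]]'
python3 -m handwheel '[[[0,0,0],[0,0,0],-1],[[0,0,0],[0,0,0],-1],[[0,0,0],[0,0,0],-1],[[0,0,0],[0,0,0],-1],[[0,0,0],[0,0,0],-1]]'
python3 g.py 508.5 136 210 71
python3 - <<'E'
from cell import arm
import cv2,numpy as np
for n,b in(("top",(150,250,170,310)),("side",(100,220,210,350))):
    d=arm.get_image(n);np.savez(n+"2.npz",**d);f=d["frame"][b[0]:b[1],b[2]:b[3],::-1]
    cv2.imwrite(f"pics/{n}2.png",cv2.resize(f,None,fx=4,fy=4,interpolation=cv2.INTER_CUBIC))
E
```

```text
top [508.73077702 137.01832363] [ 9.66450224 29.51066449] 160.96008150828266
0.35 ((508.9744567871094, 137.05014038085938), (10.196161270141602, 30.59621810913086), 71.83736419677734)
0.5 ((508.93951416015625, 136.97171020507812), (8.840777397155762, 29.405302047729492), 71.20040130615234)
0.65 ((508.7831115722656, 137.02415466308594), (7.560608863830566, 28.1246337890625), 70.6454086303711)
side [508.68964981 134.69502637] [12.961951   29.55758074] 160.0280638777896
0.35 ((508.4683532714844, 134.76947021484375), (12.430914878845215, 30.722888946533203), 71.82250213623047)
0.5 ((508.628662109375, 135.02064514160156), (10.174577713012695, 29.25586700439453), 71.33646392822266)
0.65 ((508.6004333496094, 135.1446533203125), (7.88675594329834, 27.70107650756836), 71.34628295898438)
[[579. 146.  80.]
 [579. 143.  80.]
 [580. 141.  78.]
 [576. 159.  83.]
 [577. 157.  79.]
 [576. 154.  81.]
 [576. 151.  81.]
 [576. 148.  82.]
 [577. 146.  78.]
 [577. 143.  78.]
 [577. 141.  79.]
 [578. 138.  74.]
 [574. 160.  77.]
 [574. 157.  76.]
 [574. 154.  78.]
 [574. 151.  79.]
 [574. 148.  80.]
 [574
[... 658 characters left out ...]
.]
 [443. 123.  80.]
 [443. 120.  81.]
 [443. 117.  82.]
 [443. 115.  77.]
 [443. 113.  74.]
 [440. 133.  80.]
 [440. 130.  82.]
 [440. 127.  83.]
 [440. 125.  77.]
 [441. 123.  75.]
 [441. 120.  75.]
 [441. 119.  69.]
 [441. 117.  63.]
 [438. 132.  65.]
 [438. 130.  62.]]
clock: 4.78
tcp_pos: [507.9, 135.8, 239.3]
ee_rot: [2.557, 1.824, -0.001]
contact_force: [0.7, -0.5, -2.1]
opening: 13.3
clock: 5.2
tcp_pos: [507.6, 134.7, 238.7]
ee_rot: [2.558, 1.823, -0.002]
contact_force: [-0.0, -0.3, -2.2]
opening: 13.8
t 5.20 tcp [507.6 134.7 238.7] yaw 70.95 tilt 0.08 F [-0.02 -0.28 -2.2 ] M [-0.021 -0.028 -0.004] open 13.8 q6 -1.08
shift m [0.0016 0.0004 0.0287] turn(5deg) [-0.0062  0.0142 -0.0109]
```

View pics/side2.png

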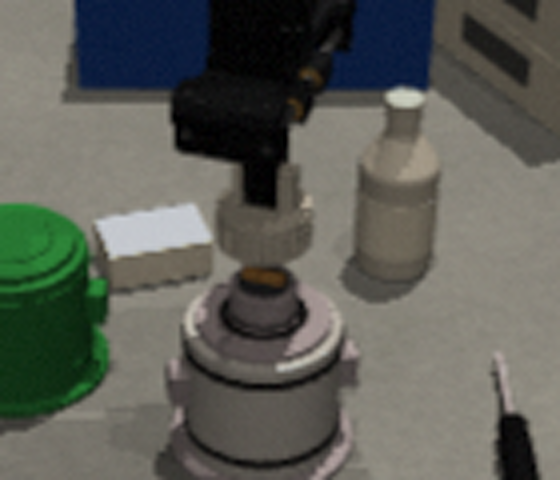

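View pics/top2.png

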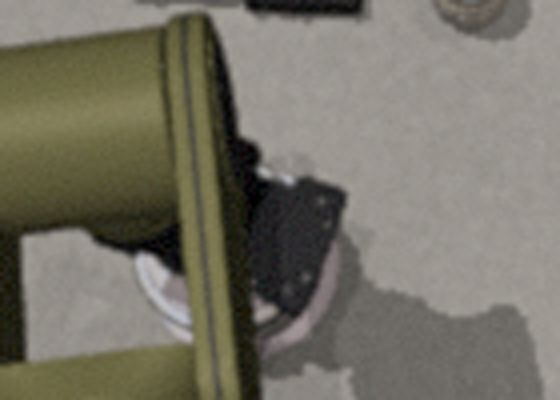

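The side crop shows the cap upright in the jaws at about (265,225), directly above the neck and bar at about (265,275). I now measure the cap-to-neck offset with the same camera.

```bash
python3 - <<'E'
from h import *
from scipy.optimize import least_squares
d2=dict(np.load("side2.npz"));d0=dict(np.load("side0.npz"))
def fit(d,r,z0,z1,c,gap):
    P=pts(d);hsv=cv2.cvtColor(d["frame"],cv2.COLOR_RGB2HSV)
    rr=np.hypot(P[...,0]-c[0],P[...,1]-c[1])
    m=(P[...,2]>z0)&(P[...,2]<z1)&(rr<r+6)&(rr>r-5)&(d["depth"]>0)&(P[...,1]<c[1]+5)
    X=P[m][:,:2];s=least_squares(lambda p:np.hypot(*(X-p).T)-r,c,loss="soft_l1");print(len(X),s.x,np.median(abs(s.fun)),X[:,0].min(),X[:,0].max())
fit(d2,33,190,212,[507.6,134.7],0)
fit(d0,25,124,144,[508,134],0)
fit(d2,25,124,144,[508,134],0)
fit(d0,58,30,110,[508,134],0)
fit(d0,33,3,26,[462,-36],0)
# wing direction & neck contour width in side: rim circle via top z>143 points
d=dict(np.load("top0.npz"));P=pts(d);fit(d,33,3,26,[462,-36],0)
E
```

```text
168 [506.20833761 133.90721438] 1.0527279271435344 473.1266435762396 539.563343040933
92 [507.38898702 136.35126157] 0.9657996352810514 484.28466727947887 529.9879728035257
99 [507.63838165 136.4009523 ] 1.0987213679702386 481.4748732431184 530.2475410826189
828 [507.26750839 136.1555477 ] 1.054314550810961 446.4391497211179 571.1674187174306
144 [460.96460819 -36.25961358] 0.793825357592663 428.984930686062 492.2128270135877
17 [463.17016353 -37.58208452] 1.4400182306546405 427.5456740931301 498.1667478108952
```

```bash
python3 g.py 508.5 136.8 207 71.2
```

```text
t 5.30 tcp [507.8 134.8 239.1] yaw 70.93 tilt 0.05 F [-0.66 -1.3  -2.09] M [0.021 0.024 0.079] open 13.7 q6 -1.08
shift m [0.0022 0.     0.0321] turn(5deg) [-0.0007  0.0093 -0.0533]
```

```bash
python3 -m handwheel '[[[0,0,-0.05],[0.0022,0,0.008],-1],[[0,0,-0.05],[0.0022,0,0.016],-1],[[0,0,-0.05],[0.0022,0,0.024],-1],[[0,0,-0.05],[0.0022,0,0.032],-1],[[0,0,-0.05],[0.0022,0,0.032],-1]]'
python3 g.py 508.5 136.8 203 71.2
```

```text
clock: 5.72
tcp_pos: [507.0, 136.5, 203.9]
ee_rot: [-2.553, -1.827, 0.008]
contact_force: [-0.4, -0.1, -2.2]
opening: 13.7
t 5.72 tcp [507.  136.5 203.9] yaw 71.18 tilt 0.30 F [-0.36 -0.07 -2.21] M [-0.026 -0.001 -0.016] open 13.7 q6 -1.08
shift m [0.0007 0.0013 0.0009] turn(5deg) [-0.0489  0.0347 -0.0042]
```

```bash
python3 -m handwheel '[[[-0.05,0.03,0],[0.0007,0.0013,0],-1],[[-0.05,0.03,0],[0.0007,0.0013,0],-1],[[-0.05,0.03,0],[0.0007,0.0013,0],-1],[[-0.05,0.03,0],[0.0007,0.0013,0],-1],[[-0.05,0.03,0],[0.0007,0.0013,0],-1]]'
python3 g.py 508.5 136.8 199 71.2
```

```text
clock: 6.13
tcp_pos: [508.8, 136.8, 204.5]
ee_rot: [2.554, 1.828, 0.001]
contact_force: [0.1, -0.8, -1.3]
opening: 13.7
t 6.13 tcp [508.8 136.8 204.5] yaw 71.18 tilt 0.05 F [ 0.1  -0.81 -1.28] M [-0.043 -0.011 -0.035] open 13.7 q6 -1.08
shift m [-0.0001 -0.0002  0.0055] turn(5deg) [ 0.0107  0.0001 -0.0037]
```

```bash
python3 -m handwheel '[[[0,0,0],[0,0,0.002],-1],[[0,0,0],[0,0,0.004],-1],[[0,0,0],[0,0,0.0055],-1],[[0,0,0],[0,0,0.0055],-1],[[0,0,0],[0,0,0.0055],-1]]'
python3 g.py 508.5 136.8 197 71.2
python3 -m handwheel '[[[0,0,0],[0,0,0.001],-1],[[0,0,0],[0,0,0.002],-1],[[0,0,0],[0,0,0.002],-1],[[0,0,0],[0,0,0.002],-1],[[0,0,0],[0,0,0.002],-1]]'
python3 g.py 508.5 136.8 195 71.2
```

```text
clock: 6.55
tcp_pos: [508.6, 136.8, 198.7]
ee_rot: [2.554, 1.828, 0.0]
contact_force: [0.3, 0.5, -0.9]
opening: 14.1
t 6.55 tcp [508.6 136.8 198.7] yaw 71.18 tilt 0.03 F [ 0.27  0.47 -0.91] M [ 0.079  0.015 -0.004] open 14.1 q6 -1.08
shift m [-0.     -0.0001  0.0017] turn(5deg) [ 0.0053  0.0031 -0.0032]
clock: 6.97
tcp_pos: [508.6, 136.8, 196.7]
ee_rot: [2.554, 1.828, 0.0]
contact_force: [-0.5, 1.0, -2.1]
opening: 13.7
t 6.97 tcp [508.6 136.8 196.7] yaw 71.18 tilt 0.03 F [-0.51  0.97 -2.07] M [-0.015  0.038  0.04 ] open 13.7 q6 -1.08
shift m [-0.     -0.0001  0.0017] turn(5deg) [ 0.0049  0.003  -0.0034]
```

The skirt has passed the neck rim without force. I continue in 2 mm steps onto and over the bar.

```bash
python3 -m handwheel '[[[0,0,0],[0,0,0.001],-1],[[0,0,0],[0,0,0.002],-1],[[0,0,0],[0,0,0.002],-1],[[0,0,0],[0,0,0.002],-1],[[0,0,0],[0,0,0.002],-1]]'
python3 g.py
python3 -m handwheel '[[[0,0,0],[0,0,0.001],-1],[[0,0,0],[0,0,0.0015],-1],[[0,0,0],[0,0,0.0015],-1],[[0,0,0],[0,0,0.0015],-1],[[0,0,0],[0,0,0.0015],-1]]'
python3 g.py 508.5 136.8 191 71.2
```

```text
clock: 7.38
tcp_pos: [508.6, 136.8, 194.7]
ee_rot: [2.554, 1.828, 0.0]
contact_force: [0.8, 0.4, -1.5]
opening: 13.9
t 7.38 tcp [508.6 136.8 194.7] yaw 71.18 tilt 0.03 F [ 0.85  0.35 -1.48] M [-0.01   0.027 -0.027] open 13.9 q6 -1.08
clock: 7.8
tcp_pos: [508.6, 136.8, 193.2]
ee_rot: [2.554, 1.828, 0.0]
contact_force: [0.3, -0.5, -2.5]
opening: 14.0
t 7.80 tcp [508.6 136.8 193.2] yaw 71.18 tilt 0.03 F [ 0.33 -0.48 -2.53] M [0.041 0.046 0.012] open 14.0 q6 -1.08
shift m [-0.0001 -0.0001  0.0022] turn(5deg) [ 0.0047  0.0032 -0.0034]
```

```bash
python3 -m handwheel '[[[0,0,0],[0,0,0.001],-1],[[0,0,0],[0,0,0.002],-1],[[0,0,0],[0,0,0.002],-1],[[0,0,0],[0,0,0.002],-1],[[0,0,0],[0,0,0.002],-1]]'
python3 g.py
python3 -m handwheel '[[[0,0,0],[0,0,0.001],-1],[[0,0,0],[0,0,0.002],-1],[[0,0,0],[0,0,0.002],-1],[[0,0,0],[0,0,0.002],-1],[[0,0,0],[0,0,0.002],-1]]'
python3 g.py 508.5 136.8 187 71.2
```

```text
clock: 8.22
tcp_pos: [508.6, 136.8, 191.1]
ee_rot: [2.554, 1.828, -0.0]
contact_force: [0.0, 1.1, -1.5]
opening: 13.6
t 8.22 tcp [508.6 136.8 191.1] yaw 71.18 tilt 0.03 F [ 0.02  1.07 -1.54] M [-0.03   0.004  0.018] open 13.6 q6 -1.08
clock: 8.63
tcp_pos: [508.6, 136.8, 189.1]
ee_rot: [2.554, 1.828, 0.0]
contact_force: [0.5, 0.2, -2.0]
opening: 13.7
t 8.63 tcp [508.6 136.8 189.1] yaw 71.19 tilt 0.03 F [ 0.47  0.19 -1.95] M [ 0.014  0.044 -0.052] open 13.7 q6 -1.08
shift m [-0.     -0.0001  0.0021] turn(5deg) [ 0.0045  0.0032 -0.0026]
```

```bash
python3 -m handwheel '[[[0,0,0],[0,0,0.001],-1],[[0,0,0],[0,0,0.002],-1],[[0,0,0],[0,0,0.002],-1],[[0,0,0],[0,0,0.002],-1],[[0,0,0],[0,0,0.002],-1]]'
python3 g.py
python3 -m handwheel '[[[0,0,0],[0,0,0.0005],-1],[[0,0,0],[0,0,0.001],-1],[[0,0,0],[0,0,0.001],-1],[[0,0,0],[0,0,0.001],-1],[[0,0,0],[0,0,0.001],-1]]'
python3 g.py 508.5 136.8 186 71.2
```

```text
clock: 9.05
tcp_pos: [508.6, 136.8, 187.1]
ee_rot: [2.554, 1.828, -0.0]
contact_force: [1.1, -0.4, -1.8]
opening: 13.8
t 9.05 tcp [508.6 136.8 187.1] yaw 71.19 tilt 0.03 F [ 1.12 -0.44 -1.79] M [ 0.013 -0.019  0.074] open 13.8 q6 -1.08
clock: 9.47
tcp_pos: [508.6, 136.8, 186.3]
ee_rot: [2.554, 1.828, 0.0]
contact_force: [-1.4, -0.3, 0.9]
opening: 13.9
t 9.47 tcp [508.6 136.8 186.3] yaw 71.18 tilt 0.03 F [-1.39 -0.32  0.93] M [-0.083  0.19  -0.044] open 13.9 q6 -1.08
shift m [-0.     -0.0001  0.0003] turn(5deg) [ 0.005   0.0032 -0.0035]
```

The cap is fully down (TCP 186.3, neck pressed about 1 mm, about 3 N). I make an averaging force helper and then turn clockwise.

```bash
cat > m.py <<'E'
import sys,numpy as np
from cell import arm
from g import *
n=int(sys.argv[1]) if len(sys.argv)>1 else 4
A=[]
for i in range(n):
    arm.get_image("side");o=arm.observe();T=R.from_rotvec(o["ee_rot"]).as_matrix()
    A.append([*o["contact_force"],*o["ft_torque"],o["joint_torque"][5],np.degrees(np.arctan2(T[1,0],T[0,0])),*o["tcp_pos"]])
A=np.array(A);m=A.mean(0);s=A.std(0)
print("t %.2f F %s M %s tau6 %.3f yaw %.2f tcp %s"%(o["clock"],m[:3].round(2),m[3:6].round(3),m[6],m[7],m[8:].round(1)),"| sdMz %.3f sdtau6 %.3f"%(s[5],s[6]))
E
python3 m.py 6
python3 -m handwheel '[[[0,0,0.4],[0,0,0],-1],[[0,0,0.8],[0,0,0],-1],[[0,0,1.2],[0,0,0],-1],[[0,0,1.6],[0,0,0],-1],[[0,0,2],[0,0,0],-1]]'; python3 m.py 5
```

```text
t 9.77 F [-0.69 -0.23  0.68] M [-0.037  0.198  0.001] tau6 0.000 yaw 71.18 tcp [508.6 136.8 186.3] | sdMz 0.027 sdtau6 0.000
clock: 10.18
tcp_pos: [508.9, 136.9, 186.4]
ee_rot: [2.705, 1.597, 0.001]
contact_force: [0.0, 0.6, 1.1]
opening: 13.9
t 10.43 F [0.16 0.17 0.35] M [0.051 0.036 0.099] tau6 0.169 yaw 61.19 tcp [508.8 136.9 186.3] | sdMz 0.021 sdtau6 0.073
```

```bash
for i in 1; do python3 -m handwheel '[[[0,0,0.4],[0,0,0],-1],[[0,0,0.8],[0,0,0],-1],[[0,0,1.2],[0,0,0],-1],[[0,0,1.6],[0,0,0],-1],[[0,0,2],[0,0,0],-1]]' >/dev/null; python3 m.py 4; done
python3 -m handwheel '[[[0,0,0.3],[0,0,0],-1],[[0,0,0.6],[0,0,0],-1],[[0,0,0.9],[0,0,0],-1],[[0,0,1.2],[0,0,0],-1],[[0,0,1.4],[0,0,0],-1]]' >/dev/null; python3 m.py 4
```

```text
t 11.05 F [-0.25  0.09  0.81] M [-0.047  0.124  0.069] tau6 0.174 yaw 51.24 tcp [508.8 136.8 186.3] | sdMz 0.036 sdtau6 0.074
t 11.67 F [-0.36 -0.29  0.19] M [-0.089  0.137  0.086] tau6 0.138 yaw 44.32 tcp [508.8 136.8 186.3] | sdMz 0.028 sdtau6 0.037
```

```bash
python3 -m handwheel '[[[0,0,0.2],[0,0,0],-1],[[0,0,0.4],[0,0,0],-1],[[0,0,0.6],[0,0,0],-1],[[0,0,0.8],[0,0,0],-1],[[0,0,0.8],[0,0,0],-1]]' >/dev/null; python3 m.py 4
python3 -m handwheel '[[[0,0,0.2],[0,0,0],-1],[[0,0,0.4],[0,0,0],-1],[[0,0,0.6],[0,0,0],-1],[[0,0,0.8],[0,0,0],-1],[[0,0,0.8],[0,0,0],-1]]' >/dev/null; python3 m.py 4
python3 -m handwheel '[[[0,0,0.2],[0,0,0],-1],[[0,0,0.4],[0,0,0],-1],[[0,0,0.6],[0,0,0],-1],[[0,0,0.8],[0,0,0],-1],[[0,0,0.8],[0,0,0],-1]]' >/dev/null; python3 m.py 4
```

```text
t 12.28 F [-0.48 -0.48  0.34] M [-0.157  0.168  0.084] tau6 0.099 yaw 40.34 tcp [508.7 136.8 186.3] | sdMz 0.009 sdtau6 0.020
t 12.90 F [-0.64 -1.02  0.78] M [-0.19   0.176  0.075] tau6 0.102 yaw 36.34 tcp [508.7 136.7 186.3] | sdMz 0.016 sdtau6 0.020
t 13.52 F [-1.06 -0.72  1.01] M [-0.205  0.247  0.088] tau6 0.101 yaw 32.34 tcp [508.7 136.7 186.3] | sdMz 0.034 sdtau6 0.020
```

```bash
python3 -m handwheel '[[[0,0,0.2],[0,0,0],-1],[[0,0,0.4],[0,0,0],-1],[[0,0,0.6],[0,0,0],-1],[[0,0,0.6],[0,0,0],-1],[[0,0,0.6],[0,0,0],-1]]' >/dev/null; python3 m.py 3
python3 -m handwheel '[[[0,0,0.2],[0,0,0],-1],[[0,0,0.4],[0,0,0],-1],[[0,0,0.6],[0,0,0],-1],[[0,0,0.6],[0,0,0],-1],[[0,0,0.6],[0,0,0],-1]]' >/dev/null; python3 m.py 3
python3 -m handwheel '[[[0,0,0.2],[0,0,0],-1],[[0,0,0.4],[0,0,0],-1],[[0,0,0.6],[0,0,0],-1],[[0,0,0.6],[0,0,0],-1],[[0,0,0.6],[0,0,0],-1]]' >/dev/null; python3 m.py 3
```

```text
t 14.08 F [-0.91 -1.33  0.76] M [-0.221  0.234  0.071] tau6 0.088 yaw 29.34 tcp [508.7 136.7 186.2] | sdMz 0.009 sdtau6 0.003
t 14.65 F [-1.26 -0.6   0.77] M [-0.279  0.272  0.101] tau6 0.088 yaw 26.34 tcp [508.6 136.7 186.2] | sdMz 0.009 sdtau6 0.003
t 15.22 F [-1.29 -0.82  1.18] M [-0.269  0.305  0.077] tau6 0.088 yaw 23.34 tcp [508.6 136.7 186.2] | sdMz 0.053 sdtau6 0.003
```

```bash
python3 -m handwheel '[[[0,0,0.2],[0,0,0],-1],[[0,0,0.4],[0,0,0],-1],[[0,0,0.6],[0,0,0],-1],[[0,0,0.6],[0,0,0],-1],[[0,0,0.6],[0,0,0],-1]]' >/dev/null; python3 m.py 3
python3 -m handwheel '[[[0,0,0.2],[0,0,0],-1],[[0,0,0.4],[0,0,0],-1],[[0,0,0.6],[0,0,0],-1],[[0,0,0.6],[0,0,0],-1],[[0,0,0.6],[0,0,0],-1]]' >/dev/null; python3 m.py 3
```

```text
t 15.78 F [-1.48 -1.37  0.73] M [-0.306  0.355  0.14 ] tau6 0.141 yaw 20.35 tcp [508.6 136.7 186.2] | sdMz 0.027 sdtau6 0.002
t 16.35 F [-1.73 -0.93  1.04] M [-0.345  0.365  0.183] tau6 0.194 yaw 17.35 tcp [508.6 136.7 186.2] | sdMz 0.025 sdtau6 0.002
```

```bash
python3 -m handwheel '[[[0,0,0.2],[0,0,0],-1],[[0,0,0.4],[0,0,0],-1],[[0,0,0.4],[0,0,0],-1],[[0,0,0.4],[0,0,0],-1],[[0,0,0.4],[0,0,0],-1]]' >/dev/null; python3 m.py 2
python3 -m handwheel '[[[0,0,0.2],[0,0,0],-1],[[0,0,0.4],[0,0,0],-1],[[0,0,0.4],[0,0,0],-1],[[0,0,0.4],[0,0,0],-1],[[0,0,0.4],[0,0,0],-1]]' >/dev/null; python3 m.py 2
```

```text
t 16.87 F [-1.71 -1.41  1.17] M [-0.324  0.357  0.191] tau6 0.161 yaw 15.35 tcp [508.6 136.7 186.2] | sdMz 0.059 sdtau6 0.000
t 17.38 F [-1.74 -0.67  0.74] M [-0.35   0.393  0.023] tau6 0.025 yaw 13.34 tcp [508.6 136.6 186.2] | sdMz 0.025 sdtau6 0.000
```

The torque peaked at about 0.19 and dropped to about 0, so the click point is at yaw about 13. I continue in small steps to the 0.4 rad rest, then bring the bar back home if it was kicked.

```bash
python3 -m handwheel '[[[0,0,0.2],[0,0,0],-1],[[0,0,0.4],[0,0,0],-1],[[0,0,0.4],[0,0,0],-1],[[0,0,0.4],[0,0,0],-1],[[0,0,0.4],[0,0,0],-1]]' >/dev/null; python3 m.py 2
python3 -m handwheel '[[[0,0,0.2],[0,0,0],-1],[[0,0,0.4],[0,0,0],-1],[[0,0,0.4],[0,0,0],-1],[[0,0,0.4],[0,0,0],-1],[[0,0,0.4],[0,0,0],-1]]' >/dev/null; python3 m.py 2
python3 -m handwheel '[[[0,0,0.2],[0,0,0],-1],[[0,0,0.4],[0,0,0],-1],[[0,0,0.4],[0,0,0],-1],[[0,0,0.4],[0,0,0],-1],[[0,0,0.4],[0,0,0],-1]]' >/dev/null; python3 m.py 2
```

```text
t 17.90 F [-0.29 -0.    0.92] M [-0.116  0.177  0.003] tau6 -0.015 yaw 11.34 tcp [508.8 136.8 186.3] | sdMz 0.007 sdtau6 0.022
t 18.42 F [ 0.05  0.61 -0.39] M [-0.085 -0.027 -0.015] tau6 -0.010 yaw 9.34 tcp [508.9 136.9 186.4] | sdMz 0.032 sdtau6 0.000
t 18.93 F [-0.23 -0.18  0.82] M [-0.116  0.052  0.013] tau6 -0.009 yaw 7.34 tcp [508.9 136.8 186.4] | sdMz 0.012 sdtau6 0.000
```

```bash
python3 -m handwheel '[[[0,0,0.2],[0,0,0],-1],[[0,0,0.4],[0,0,0],-1],[[0,0,0.4],[0,0,0],-1],[[0,0,0.4],[0,0,0],-1],[[0,0,0.4],[0,0,0],-1]]' >/dev/null; python3 m.py 2
python3 -m handwheel '[[[0,0,0.2],[0,0,0],-1],[[0,0,0.4],[0,0,0],-1],[[0,0,0.4],[0,0,0],-1],[[0,0,0.4],[0,0,0],-1],[[0,0,0.4],[0,0,0],-1]]' >/dev/null; python3 m.py 2
```

```text
t 19.45 F [-0.93 -1.4   0.56] M [-0.386  0.198 -0.01 ] tau6 0.008 yaw 5.34 tcp [508.8 136.7 186.3] | sdMz 0.033 sdtau6 0.000
t 19.97 F [-2.33 -2.57  1.62] M [-0.581  0.369  0.017] tau6 0.025 yaw 3.34 tcp [508.7 136.5 186.2] | sdMz 0.008 sdtau6 0.000
```

```bash
python3 -m handwheel '[[[0,0,0.2],[-0.0004,0.0004,0],-1],[[0,0,0.4],[-0.0004,0.0004,0],-1],[[0,0,0.4],[-0.0004,0.0004,0],-1],[[0,0,0.4],[-0.0004,0.0004,0],-1],[[0,0,0.4],[-0.0004,0.0004,0],-1]]' >/dev/null; python3 m.py 2
python3 -m handwheel '[[[0,0,0.2],[0,0,0],-1],[[0,0,0.3],[0,0,0],-1],[[0,0,0.3],[0,0,0],-1],[[0,0,0.3],[0,0,0],-1],[[0,0,0.3],[0,0,0],-1]]' >/dev/null; python3 m.py 2
```

```text
t 20.48 F [0.1  0.01 0.83] M [-0.071  0.053  0.071] tau6 0.088 yaw 1.35 tcp [508.5 136.4 186.4] | sdMz 0.018 sdtau6 0.000
t 21.00 F [-0.66 -0.32  0.45] M [-0.167  0.09   0.074] tau6 0.085 yaw -0.15 tcp [508.5 136.4 186.3] | sdMz 0.011 sdtau6 0.000
```

```bash
python3 -m handwheel '[[[0,0,0.2],[0,0,0],-1],[[0,0,0.2],[0,0,0],-1],[[0,0,0.2],[0,0,0],-1],[[0,0,0.2],[0,0,0],-1],[[0,0,0.2],[0,0,0],-1]]' >/dev/null; python3 m.py 2
python3 -m handwheel '[[[0,0,0.2],[0,0,0],-1],[[0,0,0.2],[0,0,0],-1],[[0,0,0.2],[0,0,0],-1],[[0,0,0.2],[0,0,0],-1],[[0,0,0.2],[0,0,0],-1]]' >/dev/null; python3 m.py 2
```

```text
t 21.52 F [-0.18 -0.4   1.25] M [-0.135  0.13   0.078] tau6 0.091 yaw -1.15 tcp [508.5 136.4 186.3] | sdMz 0.007 sdtau6 0.000
t 22.03 F [-0.79 -0.62 -0.3 ] M [-0.204  0.145  0.126] tau6 0.126 yaw -2.16 tcp [508.5 136.4 186.3] | sdMz 0.009 sdtau6 0.000
```

The torque rose to 0.126, above the 0.09 bar friction, so the bar is back home just past the rest. I relax about 2 degrees to unload, press only marginally, and release.

```bash
python3 -m handwheel '[[[0,0,-0.2],[0,0,0],-1],[[0,0,-0.4],[0,0,0],-1],[[0,0,-0.4],[0,0,0],-1],[[0,0,-0.4],[0,0,0],-1],[[0,0,-0.4],[0,0,0],-1]]' >/dev/null; python3 m.py 3
```

```text
t 22.60 F [-0.23 -0.83  0.93] M [-0.167  0.102  0.07 ] tau6 0.069 yaw -0.16 tcp [508.5 136.4 186.3] | sdMz 0.038 sdtau6 0.000
```

```bash
python3 -m handwheel '[[[0,0,-0.2],[0,0,0],-1],[[0,0,-0.3],[0,0,0],-1],[[0,0,-0.3],[0,0,0],-1],[[0,0,-0.3],[0,0,0],-1],[[0,0,-0.3],[0,0,0],-1]]' >/dev/null; python3 m.py 3
```

```text
t 23.17 F [-0.46 -0.1   0.31] M [-0.141  0.119  0.048] tau6 0.020 yaw 1.34 tcp [508.5 136.4 186.3] | sdMz 0.006 sdtau6 0.000
```

Unloaded (0.02). I open the gripper to about 45 mm, then rise straight up.

```bash
python3 -m handwheel '[[[0,0,0],[0,0,0],-0.6],[[0,0,0],[0,0,0],-0.3],[[0,0,0],[0,0,0],0],[[0,0,0],[0,0,0],0],[[0,0,0],[0,0,0],0]]' 10; python3 m.py 2
python3 -m handwheel '[[[0,0,0],[0,0,-0.004],0],[[0,0,0],[0,0,-0.015],0],[[0,0,0],[0,0,-0.035],0],[[0,0,0],[0,0,-0.06],0],[[0,0,0],[0,0,-0.09],0]]'
python3 -m handwheel '[[[0,0,0],[-0.03,0,-0.01],0],[[0,0,0],[-0.06,0.03,-0.02],0],[[0,0,0],[-0.08,0.06,-0.02],0],[[0,0,0],[-0.09,0.1,-0.02],0],[[0,0,0],[-0.1,0.14,-0.02],0]]'
python3 -m handwheel '[[[0,0,0],[0,0.035,0],0],[[0,0,0],[0,0.07,0],0],[[0,0,0],[0,0.105,0],0],[[0,0,0],[0,0.14,0],0],[[0,0,0],[0,0.17,0],0]]'
python3 m.py 2
python3 - <<'E'
from cell import arm
import cv2,numpy as np
for n,b in(("top",(175,250,190,300)),("side",(130,240,220,340))):
    d=arm.get_image(n);np.savez(n+"3.npz",**d);f=d["frame"][:,:,::-1]
    cv2.imwrite(f"pics/{n}3f.png",f)
    cv2.imwrite(f"pics/{n}3.png",cv2.resize(f[b[0]:b[1],b[2]:b[3]],None,fx=5,fy=5,interpolation=cv2.INTER_CUBIC))
from h import *
for n in("top","side"):
    d=dict(np.load(n+"3.npz"));P=pts(d)
    rr=np.hypot(P[...,0]-508,P[...,1]-136);z=P[...,2]
    m=(rr<40)&(z>185);X=P[m]
    v,u=np.nonzero(m);print(n,"wing",m.sum(),np.median(X[:,2]),X[:,2].max(),axis(cast(d,np.c_[u,v],196)))
    m=(rr<40)&(z>155)&(z<172);print(" disc z",np.median(z[m]),m.sum())
E
```

```text
clock: 23.58
tcp_pos: [508.5, 136.4, 186.3]
ee_rot: [3.141, 0.037, 0.001]
contact_force: [-0.4, -0.2, -0.5]
opening: 40.8
t 23.68 F [ 0.41  0.06 -0.26] M [-0.07   0.039  0.011] tau6 -0.000 yaw 1.34 tcp [508.5 136.4 186.3] | sdMz 0.046 sdtau6 0.000
clock: 24.1
tcp_pos: [507.6, 136.3, 276.8]
ee_rot: [3.141, 0.037, -0.002]
contact_force: [-0.1, -0.4, -0.1]
opening: 47.9
clock: 24.52
tcp_pos: [410.1, -6.7, 299.0]
ee_rot: [3.14, 0.041, 0.004]
contact_force: [1.5, -1.0, -0.2]
opening: 47.7
clock: 24.93
tcp_pos: [414.3, -178.9, 300.7]
ee_rot: [3.139, 0.039, 0.007]
contact_force: [1.0, -0.3, 0.4]
opening: 47.6
t 25.03 F [-1.36 -0.23 -0.48] M [-0.107  0.065 -0.002] tau6 -0.265 yaw 1.22 tcp [ 414.3 -181.2  300.3] | sdMz 0.028 sdtau6 0.010
top wing 119 195.26278591716846 199.18321940260864 (((509.1825866699219, 135.2209014892578), (12.053247451782227, 45.7376708984375), 1.000604510307312), array([509.12468692, 135.38906571]), np.float64(90.50387270741022))
 disc z 163.47959933462857 423
side wing 4 193.95610412638604 194.34842553083058 (((514.2788696289062, 119.2212142944336), (14.314430236816406, 3.0286611945484765e-05), 88.73685455322266), array([514.27855206, 119.20716156]), np.float64(88.73691637273222))
 disc z 162.49597610795217 101
```

View pics/side3.png

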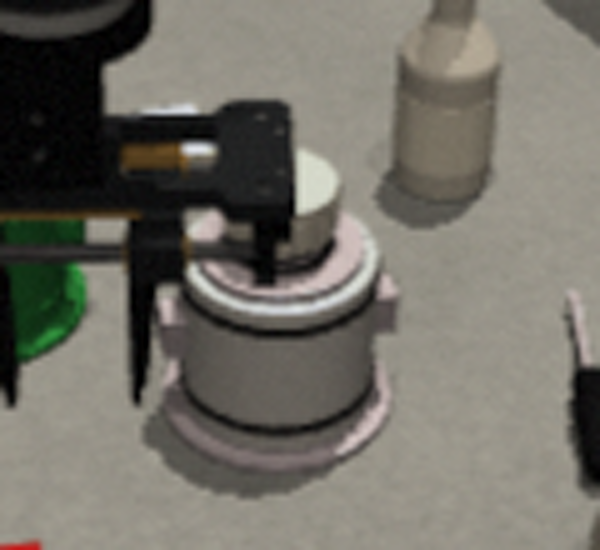

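View pics/top3f.png

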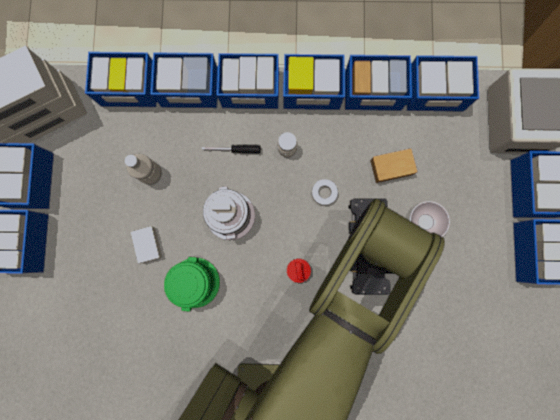

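The top view shows the wing on the canister at about (222,211), disc at z 163.5 (164 is fully down) and wing axis at 90.5°. The other visible things are where they were, though the plain lid is hidden by the arm. I settle, compare the depth maps for the lid in the side view, and hand in.

```bash
python3 -m handwheel '[[[0,0,0],[0,0,-0.02],0],[[0,0,0],[0,0,-0.03],0],[[0,0,0],[0,0,-0.03],0],[[0,0,0],[0,0,-0.03],0],[[0,0,0],[0,0,-0.03],0]]'
python3 - <<'E'
from cell import arm
import cv2,numpy as np
d=arm.get_image("side");cv2.imwrite("pics/side4.png",d["frame"][:,:,::-1])
E
```

```text
clock: 25.55
tcp_pos: [414.4, -176.2, 329.6]
ee_rot: [3.14, 0.04, 0.005]
contact_force: [-0.4, -0.7, -1.0]
opening: 47.5
```

View pics/side4.png

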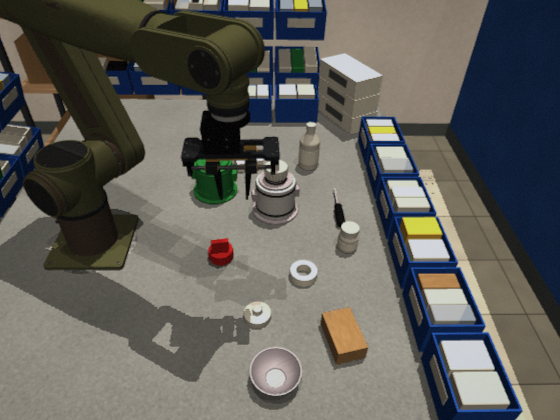

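The side view shows the lid at (257,314) and the other visible bystanders at their starting pixels, with the arm clear of everything.

```bash
python3 -c "
from cell import arm
print(arm.job_done())"
```

```text
the job is handed in; nothing more can be done
None
```

I set the white winged cap on the metal canister, turned it clockwise through one click, released it and handed the job in at about 25.6 s.

- **Seating:** The skirt and slot went down over the bar with no measurable resistance. While turning I pressed with about 3 N, roughly 1 mm of neck travel. After release the cap's disc measured z ≈ 163.5 mm, against 164 mm for fully down.
- **Click:** Wrist torque held at 0.09 N m while the bar turned. It then rose to 0.19 and fell to about 0, which I read as the single click.
- **Bar home:** The click had kicked the bar back. I turned on until the torque rose to 0.126 N m, above the 0.09 that moves the bar, so I take it as home again. I stopped about 8° short of my estimate for the second click, then eased back 2.5° and let go.
- **Bystanders:** In the last pictures every bystander I could see was at its starting pixel. The white carton was hidden by the gripper in the last side view but unmoved in the top view.

Neither the bar nor the clutch angle could be read directly, so "one click, bar home" rests on the torque readings. They fit the final wing direction, 90.5° in the picture against 91.3° expected. Sideways force on the neck briefly reached about 3.5 N, and I removed it with a 0.4 mm shift. The two cameras disagreed by 1–2 mm on positions, so I used an average, which stayed within the play.

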